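# Move the blow nozzle from one push-in air outlet to the other

## Task

On the goldsmith's bench the blow nozzle sits in the air outlet with the grey release collar, which gives full pressure; it belongs in the regulated outlet with the blue collar. Push the grey collar in so that the grip lets go, draw the nozzle out, and push it straight down into the blue outlet, past the grip, until it is locked and cannot be drawn out; then let go of it, with both collars standing fully out again. Feel your way: the fittings do not all stand at the same height, so neither pull on a nozzle that is still gripped nor ram a fitting (no more than about 20 N), and leave everything else on the bench where it is.

Things in the scene. Friction and masses are not known exactly. Their poses are not given: they have to be found in the camera images.
- nozzle: Blow nozzle, 70 mm long, 80 g, upright, locked in the grey outlet. Origin: centre of its lower tip, z up its axis. Steel stem 16 mm across: tip tapers from 8 to 16 over 6.9, groove 10 across from 9.9 to 17.4, then 16 across; knurled brass grip 20 across from 34.4 to 58; steel jet 12 narrowing to 7 from 58 to 70.
- outlet_grey: Fixed block of the air manifold, 76 (x) x 74 (y) x 45 mm high, grey mark on its front (-x), an upright push-in fitting with a GREY release collar on top: sleeve 31 mm across, collar ring 34 across, 6 thick, bore 17.4, top 84 to 86 mm above the bench when out. Origin: centre of the underside, on the fitting's axis, z up. A regulator 122 mm high stands at the manifold's +y end.
- outlet_blue: The like block with the empty BLUE-collared fitting, adjoining the grey one, 74 mm from it along +y or -y (blue mark on its front). Origin: centre of the underside, on the fitting's axis, z up. Fittings of several lengths are in use here: this collar's top, fully out, stands anywhere from 77 to 93 mm above the bench. Nothing reports that height: feel for it.
- collar_grey (a joint): Grey collar: 0 fully out, 0.005 m pushed in (down) at a hard stop. Sprung, 3 N at first, 9 N at the stop; springs back. Press both sides of the ring evenly, fingers astride the nozzle. Past about 3.9 mm the jaws free the stem and the sprung valve below lifts the nozzle by 8 mm; as the collar comes back it rises 3 more and then stands loose in the mouth, 19 mm deep.
- collar_blue (a joint): Blue collar, the same. A stem being pushed in spreads the jaws and so draws the collar in (down) by up to 4 mm; it jumps back out as they snap into the stem's groove. Depths below the top of the collar when out: four jaws from 16 to 20 mm (11 mm across when shut), solid bottom at 32.
- valve_blue (a joint): Check valve inside the blue fitting, pushed down by the stem: 0 shut, 0.0115 m at most; sprung, 3 to 5 N. Stem's tip below the top of the collar: 19 mm, its taper meets the shut jaws, and spreading them takes 8 to 12 N; 22, it meets the valve; 30.4, the jaws snap into the groove; 32, solid bottom. Let go, a locked nozzle rests at 30.4 (valve 0.0084); one not locked rises to 20 (valve 0).
- gauge: Bystander: pressure gauge, 93 mm high, standing in the wooden stand on the right. Origin at its lower tip.
- wax_a: Bystander: green carving wax block, 26 x 62 x 10 mm, flat on the bench.
- wax_b: Bystander: green carving wax block, 30 x 66 x 10 mm, flat on the bench.
- brush: Bystander: wire file brush, 55 x 125 x 20 mm, behind the manifold.
- saw: Bystander: piercing saw frame, about 260 x 115 x 15 mm, lying behind the stand.

How it is judged (in metres and radians):
On the way, in this order (a step that is already met when the one before it is completed fails the run):
1. the nozzle is drawn out of the grey fitting (z of nozzle in the frame of outlet_grey above 0.1 m), for 0.1 s.
2. the nozzle is locked in the blue outlet: valve pushed open, collar out again (value of joint valve_blue above 0.006 m and value of joint collar_blue below 0.0012 m and horizontal distance between nozzle and outlet_blue below 0.0025 m and z of nozzle in the frame of outlet_blue below 0.064 m and angle between nozzle's own z axis and vertical below 0.08 rad), for 0.2 s.
At the end, for the whole second after the job is handed in: The nozzle is locked in the blue outlet and at rest: blue valve pushed in over 6 mm with both collars in by under 1.2 mm; nozzle within 2.5 mm of the outlet's axis, tip under 64 mm above its origin, tilt under 0.08 rad (all of step 2 and value of joint collar_grey below 0.0012 m and linear speed of nozzle below 0.02 m/s); the robot touches nothing.
It fails at once if contact forces on an outlet (block, fitting, collar, jaws and valve) that add up to more than 38 N (a push or pull of 20 to 25 N): ramming it, or pulling a nozzle still gripped (contact force between any of outlet_grey, outlet_blue and anything else above 38 N).
It fails at once if another thing on the bench (wax blocks, gauge, brush, saw frame) moved by more than 30 mm (distance of any of wax_a, wax_b, gauge, brush, saw from where it was at the start of the episode above 0.03 m).
It also fails if it takes over 43 s, if anything falls off the work surface, if the arm or the gripper's body presses on something with over 40 N, if the wrist force passes 120 N, or if a joint passes its speed limit or range.

## Robot

A 7-joint arm with a two-finger parallel gripper is mounted at the origin on the work surface. World frame = base frame: x ahead of the robot, y to its left, z up, the work surface at z = 0. Lengths are in m, angles in degrees, forces in N, time in s.
With the tool pointing down it reaches from about 0.35 to 0.775 m from the base axis. Payload 3.1 kg.
Tool frame: the origin (TCP) lies on the centre line of the jaws, within the pads' length; the fingertips stand 17 mm ahead of it and the grasp point (between the pads) lies 2 mm behind it (robot.tip_reach is the distance from the TCP to the fingertips, in m); z points along the fingers, y is the line along which they close (so a half turn about z gives the same grasp; the last joint's range is limited). The gripper opens to 85 mm and grips with 20 to 120 N. Pads are 22 mm wide; open, the fingers measure 114 mm over their backs; the gripper's body (76 mm by 85 mm) begins 54 mm behind the grasp point. The pads swing forward as they close: fully open they stand 13 mm farther back than shut.
Start: joints at [65.277, 17.813, 0.802, 86.603, -0.252, 75.585, -1.558], TCP at [0.209, -0.509, 0.248] pointing down, gripper open.
Joint ranges: [-154.91, 154.91], [-16.99, 109.72], [-72.82, 74.43], [7.12, 147.25], [-82.49, 262.49], [11.32, 116.49], [-174.64, 174.64]. Speed limits (degrees/s): [159.86, 159.86, 180, 180, 180, 180, 180].

## Interface

Orientations are given as [roll, pitch, yaw] about the fixed x, y, z axes, in that order (R = Rz(yaw) Ry(pitch) Rx(roll)).
In Python, from station import robot, fingers, vision, workorder, recognise gives the robot as it stands. Calls block until the motion is done:
- robot.move_to(position, orientation): joint-space move of the TCP to a pose.
- robot.line_to(position, orientation=None, velocity=0.15, f_stop=None): straight line of the TCP; orientation=None keeps the orientation; velocity is the mean speed in m/s. With f_stop (N) it stops when the force on the tool has changed by that much, and returns True; else False.
- robot.move_j(angles): joint-space move.
- fingers.gripper_to(opening, force=None): opening from 0.0 (shut) to 1.0 (fully open); force is the grip in N (None keeps the last); returns when the fingers have stopped.
- robot.pause(seconds).
- robot.inverse_kinematics(position, orientation): joint angles nearest the present ones, or None.
- vision.grab_frame(name): name is "scene" or "top"; returns the picture (420x560x3 uint8, red, green, blue); there is no depth.
- vision.calibration(name): a dict with "mtx" (3x3 intrinsics, pixels), "extrinsics" (4x4, takes a point from world to camera coordinates). Camera axes: x right, y up, looking along -z (the intrinsics and any distortion apply to the point x, -y, -z); pixel columns grow to the right and rows downward; lengths in m; the calibration is good to about 2 mm. A picture is of the moment at which its call begins. calibration takes no time and is no camera call.
A pose or a line that the arm cannot do raises robot.PlanningError and nothing moves.
- workorder.close_job(): hands the job in; it is judged then, once.
Trained networks look in the newest picture that a camera, given by its name, has taken for a name from the list of things; names that differ only in an ending like _2 or _b are one class to them, and where a whole thing is asked for, a point or a joint stands for the part that bears it (a point fixed in the world has none). Each returns a list of dicts, best first, with "p" (0 to 1); they miss things now and then, are a little off and sometimes report something else, mostly with a low value. They report only what shows in the picture. A call takes as long as a camera call.
- recognise(label, camera): "rect" ([centre column, centre row, width, height] in pixels, round what is visible of it).
Readings, each from a call of its own:
- robot.current_time_s(): time.
- robot.current_joint_positions(): joint angles.
- robot.current_dq(): joint speeds.
- robot.current_joint_torque(): joint torques, N m.
- robot.current_tool_pos(): TCP position.
- robot.current_eef_rot(): TCP orientation.
- robot.current_contact_force(): force on the tool from outside, world axes, zero at the start.
- robot.current_torque(): the same for the moment, N m.
- robot.current_finger_gap(): opening from 0.0 (shut) to 1.0 (fully open).
- robot.current_gripper_force(): force on a finger pad.
Only numpy, scipy, OpenCV 4.12 (cv2) and the standard library are available. Lean on these libraries where they do the work, as an engineer would, in place of code of your own. Each camera call takes 0.05 s, during which the arm holds its last target. There are 200 camera calls.

## Working session

There is one attempt and no reset: what is moved stays moved. The work goes in short steps, each a Python script; the robot and the scene stay as the last script left them, time stands still between calls to the robot, and variables do not carry over. Pictures are saved under pics/ and viewed, at most 10 in all, crops included, and the job is handed in when it is done.

```bash
ls; mkdir -p pics; python3 - <<'E'
from station import robot, fingers, vision, workorder, recognise
import cv2,numpy as np
for c in ("scene","top"):
    im=vision.grab_frame(c); cv2.imwrite(f"pics/{c}0.png",im[:,:,::-1])
    k=vision.calibration(c); print(c,{a:(np.round(b,4).tolist() if not isinstance(b,str) else b) for a,b in k.items()})
    for l in ("nozzle","outlet_grey","outlet_blue","collar_grey","collar_blue"):
        print(l,[(np.round(d["rect"],1).tolist(),round(d["p"],2)) for d in recognise(l,c)[:2]])
print(robot.current_time_s(),robot.current_eef_rot(),robot.current_finger_gap(),robot.tip_reach)
E
```

```text
pics
scene {'mtx': [[470.3192, 0.0, 277.7701], [0.0, 470.3192, 209.7957], [0.0, 0.0, 1.0]], 'extrinsics': [[-0.8353, 0.5498, -0.0062, 0.5019], [-0.3174, -0.473, 0.8219, 0.1305], [0.449, 0.6884, 0.5696, -1.1986], [0.0, 0.0, 0.0, 1.0]]}
nozzle [([284.4, 200.9, 13.6, 22.1], 0.65), ([259.5, 208.6, 40.7, 48.6], 0.31)]
outlet_grey [([276.7, 228.9, 31.0, 51.3], 0.7)]
outlet_blue [([260.9, 210.5, 41.3, 53.0], 0.71)]
collar_grey [([282.6, 208.0, 14.9, 13.8], 0.45)]
collar_blue [([265.6, 191.7, 21.3, 14.2], 0.56)]
top {'mtx': [[488.1573, 0.0, 281.1392], [0.0, 488.1573, 212.5216], [0.0, 0.0, 1.0]], 'extrinsics': [[0.0423, -0.9991, 0.0045, -0.0246], [0.9764, 0.0423, 0.2116, -0.5868], [-0.2116, -0.0045, 0.9774, -0.9089], [0.0, 0.0, 0.0, 1.0]]}
nozzle [([272.4, 204.6, 4.4, 13.9], 0.65), ([312.5, 214.6, 38.3, 37.3], 0.31)]
outlet_grey [([275.1, 210.9, 43.0, 42.9], 0.93)]
outlet_blue [([312.4, 216.1, 40.9, 38.9], 0.66)]
collar_grey [([274.1, 206.8, 7.9, 14.1], 0.6)]
collar_blue [([313.8, 209.4, 16.6, 16.9], 0.53)]
0.6 [1.79999523e+02 1.38400583e-03 2.23384743e+01] 0.9984944737147965 0.017
```

View pics/scene0.png

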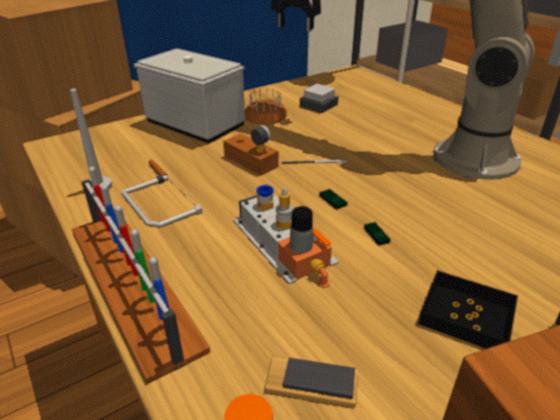

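```bash
python3 -c "
import cv2
a=cv2.imread('pics/top0.png')[150:270,210:370]
cv2.imwrite('pics/topc.png',cv2.resize(a,None,fx=5,fy=5,interpolation=2))"
```

```text
(no output)
```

View pics/topc.png

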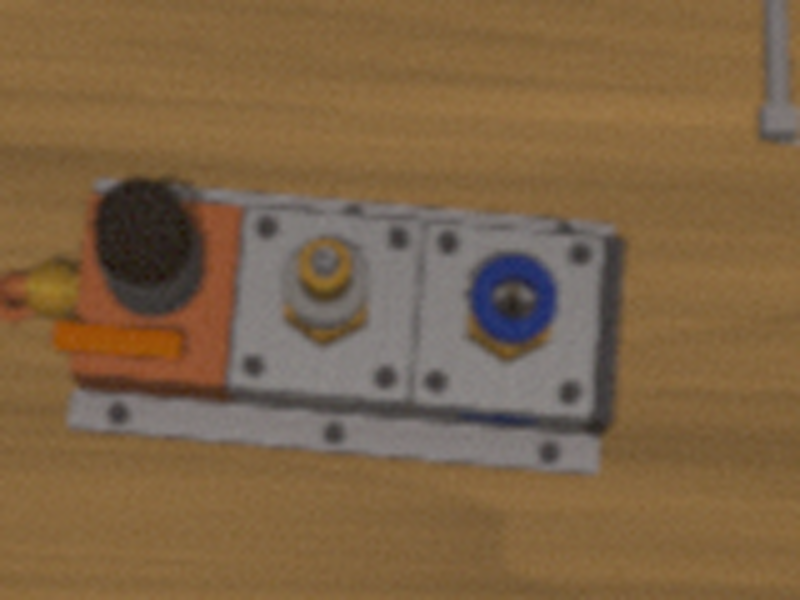

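The scene view shows the blue fitting (265,191) to the -y side of grey, with the nozzle at (284,200). The top crop puts the jet tip at crop (325,262), the blue collar centre at (513,300), and the block edges are clear.

```bash
cat > h.py <<'E'
from station import robot, fingers, vision, workorder, recognise
import numpy as np, cv2
def ray(cam,uv):
    k=vision.calibration(cam);K=np.array(k["mtx"]);E=np.array(k["extrinsics"])
    d=cv2.undistortPoints(np.array([[uv]],float),K,np.array(k["dist"]) if "dist" in k else None)[0,0]
    R=E[:3,:3];return -R.T@E[:3,3], R.T@np.array([d[0],-d[1],-1.])
def at(cam,uv,z):
    c,d=ray(cam,uv);return c+d*(z-c[2])/d[2]
def proj(cam,p):
    k=vision.calibration(cam);E=np.array(k["extrinsics"]);q=E[:3,:3]@p+E[:3,3];v=np.array(k["mtx"])@[q[0],-q[1],-q[2]];return v[:2]/v[2]
E
python3 - <<'E'
from h import *
print(vision.calibration("top").keys())
T=lambda x,y:(210+(x-2)/5,150+(y-2)/5)
np.set_printoptions(precision=4,suppress=True)
noz=at("top",T(325,260),.1246); print("noz top",noz)
print("greycollar",at("top",T(325,288),.085))
for z in(.077,.085,.093): print("blue",z,at("top",T(513,299),z), proj("scene",at("top",T(513,299),z)))
print("noz scene",proj("scene",noz),proj("scene",noz*[1,1,0]+[0,0,.085]))
for n,a,b in(("back",(243,207),(607,232)),("front",(230,388),(597,420)),("seam",(425,222),(413,400)),("left",(243,207),(230,388)),("right",(607,232),(597,420))):
    p,q=at("top",T(*a),.045),at("top",T(*b),.045);d=q-p;print(n,p[:2],q[:2],np.degrees(np.arctan2(d[1],d[0])),np.linalg.norm(d))
s=vision.grab_frame("scene")[170:270,210:343]
cv2.imwrite("pics/sc.png",cv2.resize(s[:,:,::-1],None,fx=6,fy=6,interpolation=2))
E
```

```text
dict_keys(['mtx', 'extrinsics'])
noz top [0.5943 0.0133 0.1246]
greycollar [0.5926 0.0136 0.085 ]
blue 0.077 [ 0.5931 -0.0602  0.077 ] [264.0395 192.6046]
blue 0.085 [ 0.5913 -0.0597  0.085 ] [264.8557 189.013 ]
blue 0.093 [ 0.5895 -0.0593  0.093 ] [265.6792 185.3895]
noz scene [284.4298 188.8361] [284.3893 206.8879]
back [0.6342 0.0494] [ 0.6301 -0.0998] -91.56561977612093 0.14923271368635604
front [0.5587 0.0507] [ 0.552  -0.0973] -92.5911201902884 0.1482195422675734
seam [ 0.6311 -0.0253] [ 0.557  -0.0231] 178.35063771331772 0.07412105101925183
left [0.6342 0.0494] [0.5587 0.0507] 179.0134400008496 0.07546715642101536
right [ 0.6301 -0.0998] [ 0.552  -0.0973] 178.23325173343295 0.07811652848883588
```

View pics/sc.png

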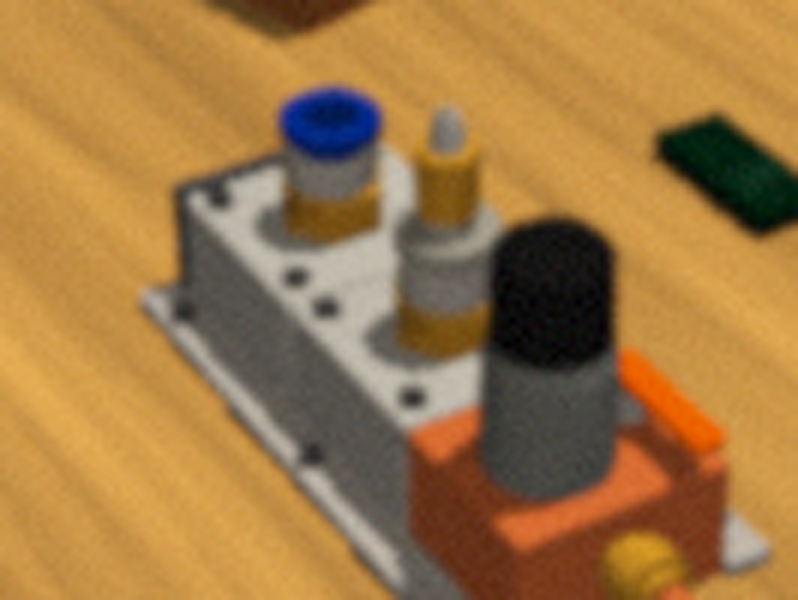

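The scene crop puts the blue collar top centre at (265.2, 189.1), so z ≈ 0.085. The jet top at (284.6, 188.2) agrees with the top view. The manifold yaw is about -1.7°.

```bash
cat >> h.py <<'E'
np.set_printoptions(precision=4,suppress=True)
YAW=88.3; O=[180,0,YAW]
def st(m=""): print(m,round(robot.current_time_s(),2),np.array(robot.current_tool_pos()),np.array(robot.current_contact_force()),round(robot.current_finger_gap(),4),flush=True)
def d(dx,dy,dz,v=0.05,f=None):
    p=np.array(robot.current_tool_pos())+[dx,dy,dz]; return robot.line_to(p.tolist(),velocity=v,f_stop=f)
E
python3 - <<'E'
from h import *
for y in (88.3,-91.7): print(y,robot.inverse_kinematics([.5935,.0135,.19],[180,0,y]))
robot.move_to([.5935,.0135,.19],O)
fingers.gripper_to(26/85,force=20); st()
print(robot.line_to([.5935,.0135,.117],velocity=.08,f_stop=4)); st("down")
c=np.array(robot.current_tool_pos()); xs=[]
for s in (1,-1):
    print(d(s*.007,0,0,.015,2.5)); st("touch"); xs.append(robot.current_tool_pos()[0])
    robot.line_to(c.tolist(),velocity=.04)
print(xs,sum(xs)/2); st()
E
```

```text
88.3 [ 24.5965  30.7192 -41.631   83.52    20.7172  73.5992 -20.5822]
-91.7 [ 34.7702  38.2667 -61.7673  83.1351  33.8178  78.6368 149.9184]
 3.57 [0.5935 0.0135 0.19  ] [ 0.4381 -0.051  -0.92  ] 0.3078
True
down 4.31 [0.5942 0.0134 0.1273] [0.0419 1.2348 5.0876] 0.303
True
touch 4.62 [0.5947 0.0132 0.1265] [-0.7337  0.047  -0.3065] 0.3097
True
touch 5.22 [0.5917 0.0133 0.1271] [2.1666 0.5724 1.9096] 0.3103
[np.float64(0.5946563248852731), np.float64(0.5916622694192076)] 0.5931592971522404
 5.47 [0.5938 0.0134 0.1269] [-0.4196 -0.5132 -1.2028] 0.3061
```

```bash
python3 - <<'E'
from h import *
im=vision.grab_frame("scene")[150:250,220:353]
cv2.imwrite("pics/s2.png",cv2.resize(im[:,:,::-1],None,fx=6,fy=6,interpolation=2))
for i in range(3): st()
E
```

```text
5.53 [0.5937 0.0134 0.1268] [-0.1468 -0.3392 -0.0816] 0.3065
 5.53 [0.5937 0.0134 0.1268] [-0.1468 -0.3392 -0.0816] 0.3065
 5.53 [0.5937 0.0134 0.1268] [-0.1468 -0.3392 -0.0816] 0.3065
```

View pics/s2.png

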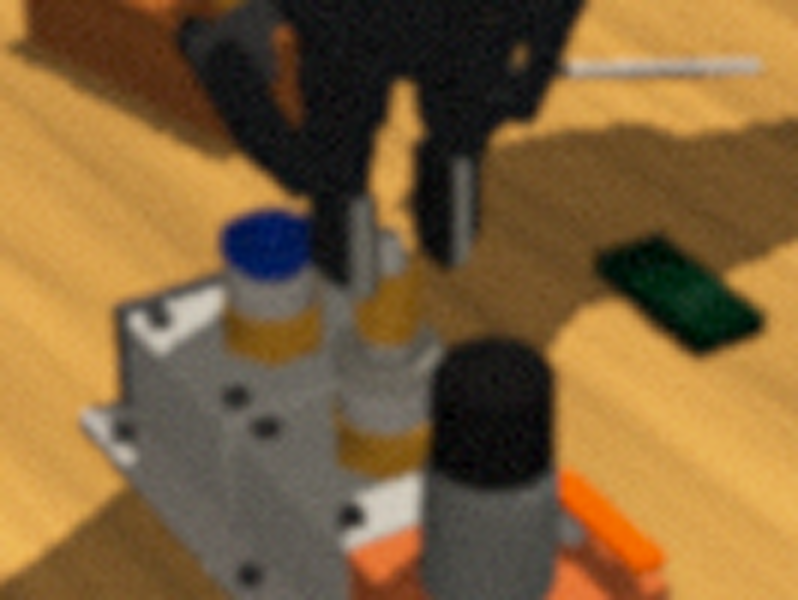

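The fingers are astride the nozzle: pads at crop (355,290) and (455,265), jet at (390,250). The earlier stops were force noise, so I'll go slower.

```bash
python3 - <<'E'
from h import *
print(robot.line_to([.5935,.0135,.116],velocity=.03,f_stop=6)); st("down")
c=np.array([.5935,.0135,robot.current_tool_pos()[2]]); xs=[]
for s in (1,-1):
    print(robot.line_to((c+[s*.008,0,0]).tolist(),velocity=.015,f_stop=4)); st("touch"); xs.append(robot.current_tool_pos()[0])
    robot.line_to(c.tolist(),velocity=.03)
print(sum(xs)/2); st()
E
```

```text
False
down 6.05 [0.5933 0.0135 0.1157] [-0.0886  0.6509  0.1642] 0.3043
False
touch 6.73 [0.6012 0.0136 0.1157] [-1.0129 -0.4819  0.8988] 0.3058
True
touch 7.51 [0.5919 0.0133 0.1158] [1.2113 0.1064 1.2094] 0.3056
0.5965122354405821
 7.76 [0.5932 0.0135 0.1153] [0.5296 0.3462 0.5239] 0.3065
```

```bash
python3 - <<'E'
from h import *
hit=robot.line_to([.5935,.0135,.098],velocity=.025,f_stop=5); st(f"down {hit}")
im=vision.grab_frame("scene")[150:250,220:353]
st()
cv2.imwrite("pics/s3.png",cv2.resize(im[:,:,::-1],None,fx=6,fy=6,interpolation=2))
E
```

```text
down True 8.37 [0.5933 0.0134 0.1001] [-0.3819 -0.1509  4.0832] 0.3059
 8.42 [0.5933 0.0135 0.1002] [-0.1142 -0.0943  2.4246] 0.3035
```

View pics/s3.png

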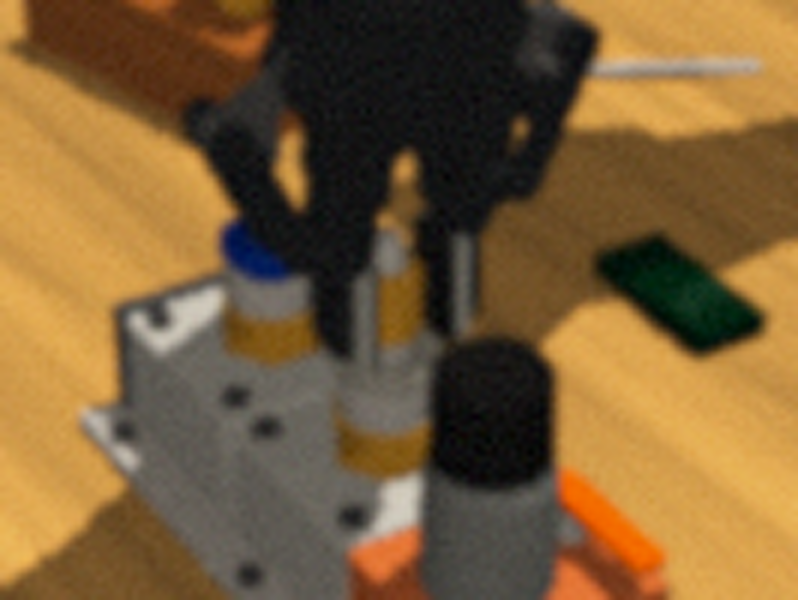

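```bash
python3 - <<'E'
from h import *
robot.line_to([.5935,.0135,.104],velocity=.03)
st()
for s in (1,-1):
    for k in range(1,7):
        robot.line_to([.5935+s*k*.001,.0135,.104],velocity=.02); f=np.array(robot.current_contact_force()); print(s*k,f,robot.current_tool_pos()[0],robot.current_finger_gap())
        if abs(f[0])>3: break
    robot.line_to([.5935,.0135,.104],velocity=.03)
st()
E
```

```text
8.71 [0.5933 0.0134 0.1038] [ 1.7633  0.2542 -0.0738] 0.3074
1 [-0.3286  0.2731 -0.2066] 0.5940843504921532 0.30669525307801804
2 [-0.1824 -0.263   0.1451] 0.5954585203138678 0.30284530207119925
3 [ 0.4006 -0.4446 -0.8198] 0.5965548767076047 0.30655022860924347
4 [-0.4631 -0.2703  0.9636] 0.5975684650451959 0.3087783352034453
5 [ 0.1923 -0.4817  0.7721] 0.5985441037619798 0.3073354859547362
6 [ 0.0792 -1.6335 -1.2277] 0.5995417707190693 0.30908957742840537
-1 [0.9071 0.4258 0.8679] 0.5927687673690438 0.3061164827580078
-2 [ 1.689  -0.2957 -0.1235] 0.592180709119705 0.30375090456734083
-3 [ 4.5945 -0.4186 -1.4173] 0.5918109775729209 0.3039750930186518
 11.56 [0.5927 0.0136 0.1038] [ 0.039  -0.3561  0.5063] 0.3056
```

```bash
python3 - <<'E'
from h import *
robot.line_to([.599,.0135,.104],velocity=.04)
for k in range(1,8):
    robot.line_to([.599+k*.001,.0135,.104],velocity=.03); f=np.array(robot.current_contact_force()); print(f,robot.current_tool_pos()[0])
    if f[0]<-2.5: break
st()
E
```

```text
[-1.4607  0.6923  0.197 ] 0.5997147396320623
[-1.2323 -0.2013  0.0735] 0.6006810810215235
[-4.4873  0.9281  2.3794] 0.6010473168476853
 12.6 [0.601  0.0136 0.1039] [-4.4873  0.9281  2.3794] 0.3054
```

```bash
python3 - <<'E'
from h import *
robot.line_to([.5965,.0135,.105],velocity=.04)
fingers.gripper_to(.25,force=20); st("gap")
robot.line_to([.5965,.0135,.1025],velocity=.03)
hit=robot.line_to([.5965,.0135,.0935],velocity=.02,f_stop=12); st(f"pressed {hit}")
robot.pause(.2); st("")
E
```

```text
gap 13.12 [0.5969 0.0134 0.1051] [-0.0868 -1.1033  0.5644] 0.2517
pressed True 13.75 [0.5967 0.0136 0.098 ] [-2.2211  0.1062  7.6643] 0.2485
 13.95 [0.5967 0.0136 0.0981] [-2.2497 -1.3752  6.9244] 0.2469
```

```bash
python3 - <<'E'
from h import *
for k in range(6):
    d(0,0,-.001,.02); st("")
    if robot.current_contact_force()[2]>11: break
robot.pause(.15); st()
im=vision.grab_frame("scene")[150:250,220:353]
cv2.imwrite("pics/s4.png",cv2.resize(im[:,:,::-1],None,fx=6,fy=6,interpolation=2))
E
```

```text
14.2 [0.5968 0.0136 0.0985] [-2.4649 -0.7145  8.1861] 0.2466
 14.45 [0.5968 0.0136 0.0987] [-2.8847 -1.3797  7.626 ] 0.2517
 14.7 [0.5968 0.0136 0.0989] [-2.0673 -1.1344  6.4405] 0.2516
 14.95 [0.5968 0.0136 0.0991] [-2.4567 -1.0432  7.3227] 0.2516
 15.2 [0.5968 0.0136 0.0992] [-2.722  -0.2883  6.845 ] 0.2498
 15.45 [0.5968 0.0136 0.0993] [-1.6039 -0.2518  6.2117] 0.2503
 15.6 [0.5968 0.0136 0.0993] [-3.0252  0.1848  7.045 ] 0.2514
```

View pics/s4.png

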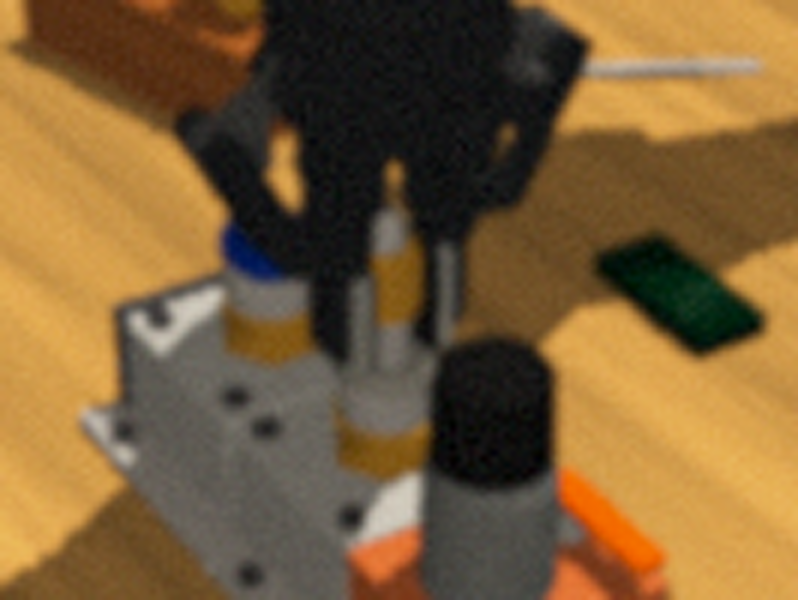

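The nozzle has been released: the jet top rose from crop row 232 to 210, about 8 mm, and the stem shows under the brass. I'll let the collar out, grip and lift.

```bash
python3 - <<'E'
from h import *
robot.line_to([.5965,.0135,.1195],velocity=.05); robot.pause(.15); st("up")
fingers.gripper_to(0,force=40); st("grip"); print(robot.current_gripper_force())
hit=robot.line_to([.5965,.0135,.175],velocity=.06,f_stop=8); st(f"lift {hit}")
im=vision.grab_frame("scene")[130:230,220:353]
cv2.imwrite("pics/s5.png",cv2.resize(im[:,:,::-1],None,fx=6,fy=6,interpolation=2))
E
```

```text
up 16.38 [0.5962 0.0134 0.119 ] [-0.7527  0.7964 -0.2501] 0.2507
grip 16.59 [0.5964 0.0134 0.1193] [-0.8214 -0.5578  0.2076] 0.2208
39.00339961051941
lift False 17.67 [0.5961 0.0134 0.1745] [ 0.3176 -0.1579 -1.0753] 0.2132
```

View pics/s5.png

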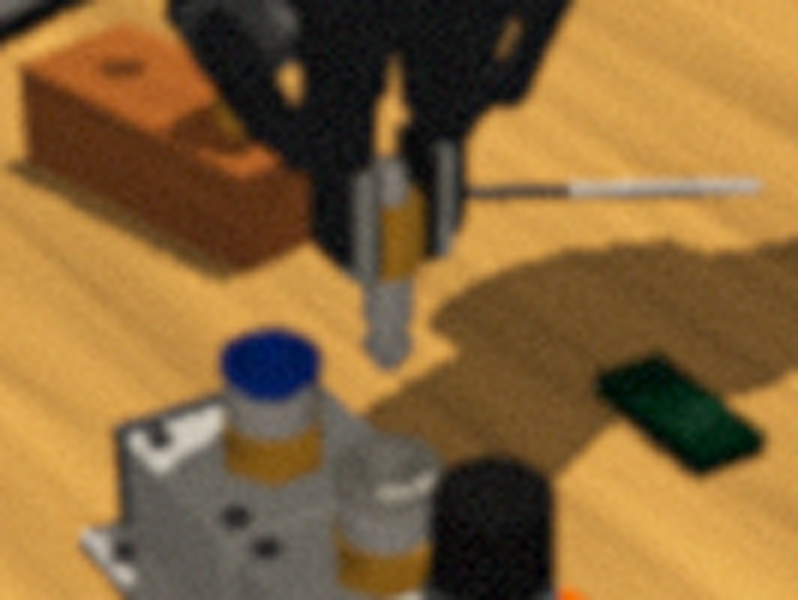

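Held upright and out of the grey fitting, with the stem tip at crop (388,365). Moving over blue and feeling for the jaws.

```bash
python3 - <<'E'
from h import *
robot.line_to([.5946,-.0605,.175],velocity=.1)
robot.line_to([.5946,-.0605,.148],velocity=.06); st()
hit=robot.line_to([.5946,-.0605,.105],velocity=.025,f_stop=6); st(f"jaws? {hit}"); robot.pause(.05); st()
im=vision.grab_frame("scene")[130:230,200:333]
cv2.imwrite("pics/s6.png",cv2.resize(im[:,:,::-1],None,fx=6,fy=6,interpolation=2))
E
```

```text
19.21 [ 0.5945 -0.0604  0.1477] [-0.0302 -0.4456 -0.4174] 0.2188
jaws? True 20.33 [ 0.593  -0.0605  0.1176] [-0.2202  0.6434  1.7611] 0.2177
 20.38 [ 0.593  -0.0605  0.1177] [ 1.1528 -0.468   1.7032] 0.2149
```

View pics/s6.png

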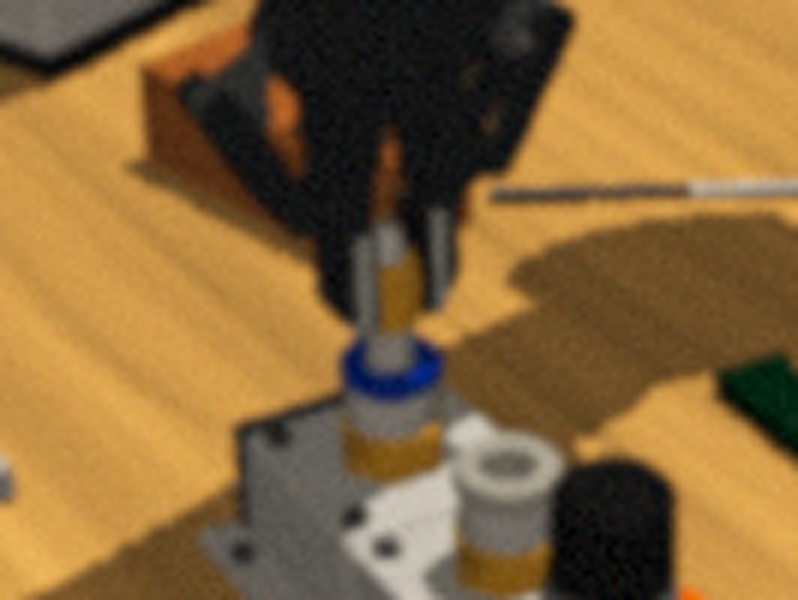

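The stem is in the blue bore, with about 13 mm showing between brass (row 330) and collar (row 365), so the tip is at the jaws. The bore pulled x to 0.593, so I'll follow it and push in.

```bash
python3 - <<'E'
from h import *
robot.line_to([.593,-.0605,.1177],velocity=.03); st()
for i in range(2):
    hit=robot.line_to([.593,-.0605,.101],velocity=.02,f_stop=15); st(f"push {hit}")
    robot.pause(.1); st()
    if robot.current_tool_pos()[2]<.109: break
im=vision.grab_frame("scene")[130:230,200:333]
cv2.imwrite("pics/s7.png",cv2.resize(im[:,:,::-1],None,fx=6,fy=6,interpolation=2))
E
```

```text
20.68 [ 0.5931 -0.0605  0.1177] [0.6256 0.0907 2.116 ] 0.2171
push True 21.32 [ 0.5936 -0.0605  0.1071] [-1.0044  0.2618  5.5952] 0.2132
 21.42 [ 0.5935 -0.0604  0.1071] [-1.3152 -0.196   4.8774] 0.2167
```

View pics/s7.png

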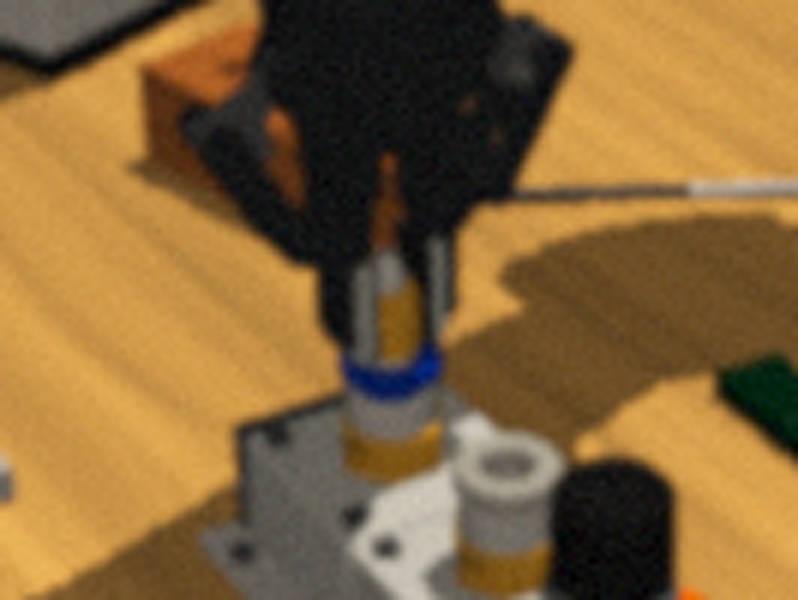

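The nozzle went 10.6 mm deeper and the collar looks out again (row 365). A gentle pull will check the lock.

```bash
python3 - <<'E'
from h import *
hit=robot.line_to([.5935,-.0605,.1111],velocity=.012,f_stop=10); st(f"pull {hit}"); robot.pause(.1); st()
E
```

```text
pull True 21.82 [ 0.5934 -0.0606  0.1093] [ 0.2619 -0.9387  2.1435] 0.2159
 21.93 [ 0.5934 -0.0605  0.1093] [0.8935 0.4216 1.9681] 0.2177
```

```bash
python3 - <<'E'
from h import *
for k in range(1,7):
    robot.line_to([.5935,-.0605,.1093+k*.0005],velocity=.02); st("pull")
    if robot.current_contact_force()[2]<-6: break
E
```

```text
pull 22.18 [ 0.5934 -0.0605  0.1094] [ 0.7399  0.0899 -1.0007] 0.2126
pull 22.43 [ 0.5933 -0.0606  0.1094] [ 3.3628 -0.5024 -6.3558] 0.2181
```

A -6 N pull gave no motion, so it is locked. Letting go and backing off.

```bash
python3 - <<'E'
from h import *
robot.line_to([.5935,-.0605,.1092],velocity=.02)
fingers.gripper_to(.4); 
robot.line_to([.5935,-.0605,.22],velocity=.1)
robot.line_to([.45,-.15,.25],velocity=.15); robot.pause(.3); st()
im=vision.grab_frame("scene")[130:230,200:333]
cv2.imwrite("pics/s8.png",cv2.resize(im[:,:,::-1],None,fx=6,fy=6,interpolation=2))
E
```

```text
25.82 [ 0.4503 -0.1496  0.2498] [ 0.7411  0.0816 -0.3792] 0.3996
```

View pics/s8.png

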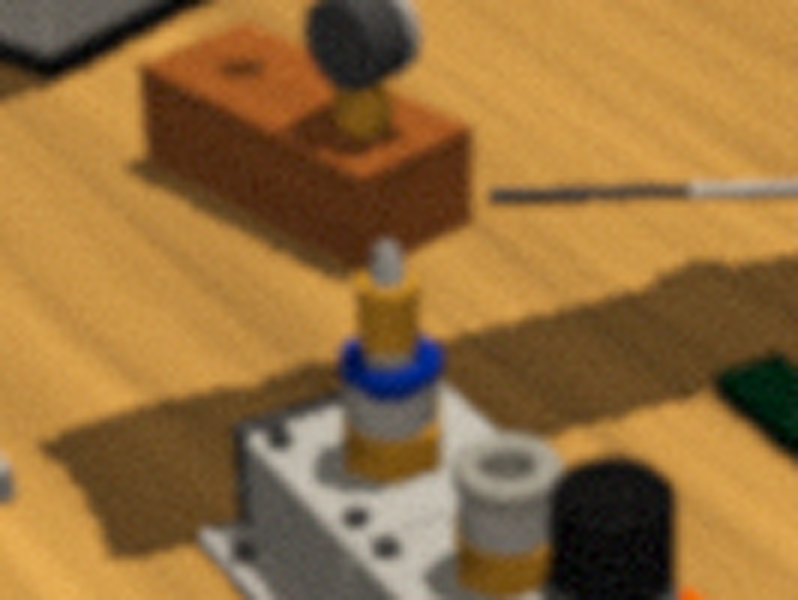

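The nozzle stands upright in blue (crop 388,300), brass just above the collar, and both collars are out.

```bash
python3 -c "
from station import workorder
print(workorder.close_job())"
```

```text
the job is handed in; nothing more can be done
None
```

The nozzle is locked in the blue outlet and released: a pull of about 6 N did not move it, both collars look fully out, and I handed the job in at about 26 s of the 43 s allowed; no verdict was returned.

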